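# Unnest the pots and stand each on its own base

### The job

The pots and the glass vase were carried out to the potting bench nested in one another. Take the stack apart from the top down, one piece at a time, and set each down gently and upright on its own base: the vase wholly on the round cork mat, the tall narrow clay pot flat in the small round saucer, the short wide clay pot flat in the wide round saucer, and last the square pot flat in the square tray with its sides in line with the tray's. Drop or tip nothing, and leave the spray bottle and the twine spool where they stand.

Things in the scene. Friction and masses are not known exactly. Their poses are not given: they have to be found in the camera images.
- vase: clear glass propagation vase, a plain straight tube: 30 mm across, 118 mm tall, open at the top, 100 g. Origin: centre of its underside, z up along it. Top of the stack: it stands inside the tall narrow clay pot, its foot 47 mm and its rim 165 mm above the bench, its upper 35 mm showing; it comes straight up and must rise 85 mm to be clear
- long_pot: tall narrow terracotta pot, 88 mm tall; its top 22 mm is a straight round collar 53 mm across, below it the body tapers from 46 to 39 mm at the foot. Origin: centre of its underside, z up. It stands on the floor of the wide clay pot, its foot 42 mm and its rim 130 mm above the bench, its top 30 mm showing; 130 g; must rise 60 mm to be clear
- clay_pot: short wide terracotta pot, 64 mm tall; its top 20 mm is a straight round collar 68 mm across, below it the body tapers from 58 to 50 mm at the foot. Origin: centre of its underside, z up. Its collar rests on the rim of the square pot, its foot 36 mm and its top 100 mm above the bench, only the collar shows; 170 g; must rise 46 mm to be clear
- square_pot: black plastic plant pot, square, 80 mm tall, 70 x 70 mm over its 10 mm high rim, 53 x 53 mm at the foot, 60 g, x and y axes square to its sides. Origin: centre of its underside, z up. Bottom of the stack, standing on the bench (z = 0)
- cork_mat: fixed round cork mat, 80 mm across, 8 mm thick, flat. Place of the vase. Origin: centre of its underside on the bench, z up
- small_saucer: fixed small round white ceramic saucer, 74 mm across its rim, 15 mm high, floor 5 mm above the bench and 58 mm across inside. Place of the tall narrow clay pot. Origin: centre of its underside on the bench, z up
- wide_saucer: fixed wide round white ceramic saucer, 98 mm across its rim, 17 mm high, floor 5 mm above the bench and 80 mm across inside. Place of the short wide clay pot. Origin: centre of its underside on the bench, z up
- square_tray: fixed square black plastic drip tray, 78 x 78 mm outside, 72 x 72 mm inside, 13 mm high, floor 3 mm above the bench, x and y axes square to its sides. Place of the square pot. Origin: centre of its underside on the bench, z up
- spray_bottle: loose clear plastic spray bottle with a press-button top, 64 mm across, 214 mm tall; a bystander standing on the right of the bench. Origin: centre of its underside
- twine_spool: loose spool of jute twine with card ends, 48 mm across, 48 mm tall, standing among the task's things; a bystander. Origin: centre of its underside
Things that resemble listed ones, but are neither listed nor needed, are in the scene too. Of the things that look like the vase, the middle-sized one is meant.

How it is judged:
By the outcome, as a careful person would: the job done as asked, in the order asked, and still so for the second after the job is handed in, with the robot touching nothing.
It also fails if it takes over 106 s, if anything falls off the work surface, if the arm or the gripper's body presses on something with over 40 N, if the wrist force passes 120 N, or if a joint passes its speed limit or range.

### The arm

A 6-joint arm with a two-finger parallel gripper is mounted at the origin on the work surface. World frame = base frame: x ahead of the robot, y to its left, z up, the work surface at z = 0. Lengths are in m, angles in rad, forces in N, time in s.
With the tool pointing down it reaches from about 0.3 to 0.875 m from the base axis. Payload 6.4 kg.
Tool frame: the origin (TCP) lies midway between the tips of the shut fingers; the grasp point (between the pads) lies 19 mm behind it; x points along the fingers, y is the direction in which the jaws open and shut, and the axes are right-handed (so a half turn about x gives the same grasp; the last joint's range is limited). The gripper opens to 85 mm and grips with 20 to 120 N. Pads are 22 mm wide; open, the fingers measure 114 mm over their backs; the gripper's body (76 mm by 85 mm) begins 54 mm behind the grasp point. The pads swing forward as they close: fully open they stand 13 mm farther back than shut.
Start: joints at [-1.362, 0.181, 1.607, -0, 1.354, -0.206], TCP at [0.232, -0.526, 0.231] pointing down, gripper open.
Joint ranges: [-2.99, 2.99], [-0.89, 2.07], [0.3, 2.58], [-1.14, 4.28], [0, 2.63], [-3.12, 3.12]. Speed limits (rad/s): [2.57, 2.57, 3.01, 3.14, 3.14, 3.14].

### API

Orientations are given as a unit quaternion [w, x, y, z].
In Python, from bench import ctrl gives the robot as it stands.
- The arm moves only by the tool step_arm, never from a script. Its argument "motion" is a list of rows, each a list of 7 numbers: the shift along the tool's x, y, z in mm, then the turn, a rotation vector about the tool's x, y, z in degrees, then the closure in counts, from 0 (fully open) to 255 (shut). In form: [[tx, ty, tz, rx, ry, rz, hand], ...]. A call has 1 to 10 rows; each row is the pose to reach, as a shift and turn from the pose commanded when the call began, along the tool's axes at that moment; what a row does not reach only later rows make up. A row lasts 1/8 s, in which the tool goes at most 62.5 mm and 10.7 degrees, less where a joint would pass 70% of its speed; a pose out of reach is approached as far as the arm can. A call with a gripper value outside its range is refused whole. The fingers move at their own pace and stop on an object; the grip force is fixed at half the most. Time passes only in rows, so rows that repeat a pose let the fingers close. It gives the time, the measured TCP pose, the force and the opening at its end, in the units of the state.
- ctrl.get_obs(): the state, without advancing time (a new reading comes with each control period).
- ctrl.camera(name): name is "scene" or "top" or "wrist"; returns (picture, depth): 400x640x3 uint8, red, green, blue; 400x640 float32, m along the optical axis (not along the pixel's ray), 0 where there is no reading.
- ctrl.camera_info(name): a dict with "fx", "fy", "cx", "cy" (pixels), "T" (4x4, takes a point from camera to world coordinates); the wrist camera has in their place "hand_eye" (4x4, takes a point from camera to tool coordinates, whose origin is the TCP and whose axes are the tool frame's). Camera axes: x right, y down, z forward; pixel columns grow to the right and rows downward; lengths in m; the calibration is good to about 2 mm. A picture is of the moment at which its call begins: read the wrist's pose just before it. camera_info takes no time and is no camera call.
- ctrl.hand_in(): hands the job in, once; it reports no verdict.
The state is a dict: "time_s": time; "q": joint angles; "dq": joint speeds; "joint_efforts": joint torques, N m; "eef_pos": TCP position; "eef_rot": TCP orientation; "wrist_force": force on the tool from outside, world axes, zero at the start; "torque": the same for the moment, N m; "opening": opening from 0.0 (shut) to 1.0 (fully open).
Only numpy, scipy, OpenCV 4.12 (cv2) and the standard library are available. Lean on these libraries where they do the work, as an engineer would, in place of code of your own. Each camera call takes 0.05 s, during which the arm holds its last target. There are 200 camera calls.

## Working session

There is one attempt and no reset: what is moved stays moved. The work goes in short steps, Python scripts to look and compute and a tool call to move; the robot and the scene stay as the last step left them, time stands still between calls to the robot, and variables do not carry over. Pictures are saved under pics/ and viewed, about 12 in all and at most 16, crops included, and the job is handed in when it is done.

Besides the shell and the picture viewer there is one more tool, called after "Request:" as a command line: name --pt "numbers of a row" for each row, then --argument value for the rest. step_arm: Moves the arm, as the interface text tells. Its arguments: {"type":"object","properties":{"motion":{"type":"array","items":{"type":"array","items":{"type":"number"}}}},"required":["motion"]}

```bash
ls; mkdir -p pics; python3 - <<'E'
from bench import ctrl
import cv2,numpy as np
np.set_printoptions(precision=4,suppress=True)
o=ctrl.get_obs();print(o)
for n in("scene","top"):
    i=ctrl.camera_info(n);print(n,i)
    p,d=ctrl.camera(n);np.savez(f"{n}0.npz",p=p,d=d);cv2.imwrite(f"pics/{n}0.png",p[:,:,::-1])
print(ctrl.camera_info("wrist"))
E
```

```text
pics
{'time_s': 0.0, 'q': array([-1.3623,  0.1815,  1.608 , -0.    ,  1.3538, -0.2063]), 'dq': array([ 0.0013, -0.0001, -0.0026, -0.001 ,  0.0004, -0.0014]), 'joint_efforts': array([  0.0002, -44.4866, -35.1341,  -0.0001,   0.009 ,  -0.    ]), 'eef_pos': array([ 0.2316, -0.5257,  0.2304]), 'eef_rot': array([-0.145 , -0.6919, -0.1462,  0.692 ]), 'wrist_force': array([ 0.4148,  0.3427, -0.2651]), 'torque': array([0.0209, 0.0123, 0.0804]), 'opening': 0.9985955734252597}
scene {'fx': 461.2940845494756, 'fy': 461.2940845494756, 'cx': 322.95413347499374, 'cy': 196.47343445961687, 'T': array([[-0.5717,  0.4783, -0.6667,  1.2339],
       [ 0.8203,  0.3181, -0.4753,  0.4472],
       [-0.0152, -0.8186, -0.5742,  0.6806],
       [ 0.    ,  0.    ,  0.    ,  1.    ]])}
top {'fx': 484.6593360568985, 'fy': 484.6593360568985, 'cx': 320.9825225451145, 'cy': 197.58687923796276, 'T': array([[-0.0029, -0.9967,  0.0806,  0.4395],
       [-0.9994,  0.0002, -0.0336, -0.0568],
       [ 0.0335, -0.0806, -0.9962,  1.1796],
       [ 0.    ,  0.    ,  0.    ,  1.    ]])}
{'fx': 302.7587540209141, 'fy': 302.7587540209141, 'cx': 319.1174964731356, 'cy': 203.87504945909888, 'hand_eye': array([[-0.0001, -0.2716,  0.9624, -0.1431],
       [ 1.    , -0.0008, -0.0001, -0.0002],
       [ 0.0008,  0.9624,  0.2716, -0.0689],
       [ 0.    ,  0.    ,  0.    ,  1.    ]])}
```

View pics/scene0.png

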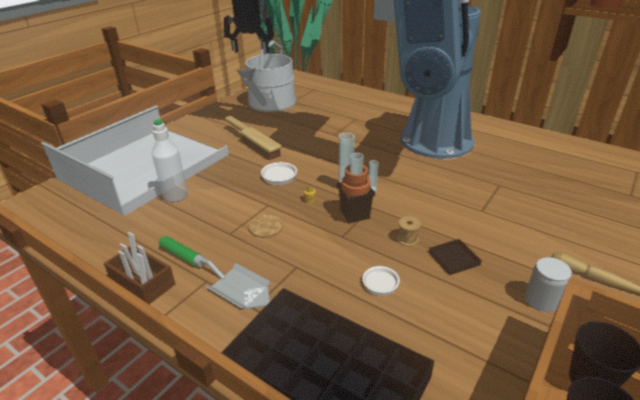

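View pics/top0.png

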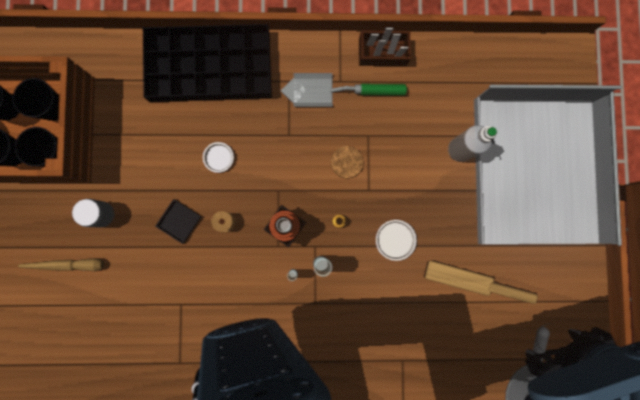

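The top view shows the stack at (284,226), cork mat (348,162), small saucer (219,157), wide saucer (397,240), square tray (179,221), spool (222,221), and decoy vases at (322,266) and (293,275). A yellow item stands at (339,221).

```bash
cat > h.py <<'E'
import numpy as np,cv2
from scipy.spatial.transform import Rotation as R
from bench import ctrl
np.set_printoptions(precision=4,suppress=True)
def grab(n):
    o=ctrl.get_obs();p,d=ctrl.camera(n);i=ctrl.camera_info(n)
    if n=="wrist":
        w,x,y,z=o["eef_rot"];T=np.eye(4);T[:3,:3]=R.from_quat([x,y,z,w]).as_matrix();T[:3,3]=o["eef_pos"];i["T"]=T@i["hand_eye"]
    return p,d,i
def ray(i,uv,z):
    uv=np.atleast_2d(uv).astype(float)
    c=np.c_[(uv[:,0]-i["cx"])/i["fx"],(uv[:,1]-i["cy"])/i["fy"],np.ones(len(uv))]@i["T"][:3,:3].T
    o=i["T"][:3,3];return (o+c*((z-o[2])/c[:,2])[:,None])
def proj(i,P):
    P=np.atleast_2d(P);c=(P-i["T"][:3,3])@i["T"][:3,:3];return np.c_[c[:,0]/c[:,2]*i["fx"]+i["cx"],c[:,1]/c[:,2]*i["fy"]+i["cy"]]
def blob(m,uv,r=40):
    k=np.zeros_like(m,np.uint8);u,v=map(int,uv);k[max(0,v-r):v+r,max(0,u-r):u+r]=1
    m=(m.astype(np.uint8)&k)
    cs,_=cv2.findContours(m,cv2.RETR_EXTERNAL,cv2.CHAIN_APPROX_NONE)
    return max(cs,key=cv2.contourArea)[:,0,:]
def circ(P):
    A=np.c_[2*P[:,:2],np.ones(len(P))];s=np.linalg.lstsq(A,(P[:,:2]**2).sum(1),rcond=None)[0]
    return s[:2],np.sqrt(s[2]+s[0]**2+s[1]**2)
E
python3 - <<'E'
from h import *
f=np.load("top0.npz");p=f["p"];i=ctrl.camera_info("top")
hsv=cv2.cvtColor(p,cv2.COLOR_RGB2HSV);H,S,V=[hsv[...,k].astype(int) for k in range(3)]
for n,uv in dict(stack=(284,226),mat=(348,162),ss=(219,157),ws=(397,240),tray=(179,221),spool=(222,221)).items(): print(n,hsv[uv[1],uv[0]],hsv[uv[1]+22,uv[0]-22])
for n,uv,z in(("ss",(219,157),.015),("ws",(397,240),.017)):
    c=blob((S<70)&(V>120),uv,30);P=ray(i,c,z);print(n,circ(P),len(c))
c=blob(V<70,(179,221),28);P=ray(i,c,.013);print("tray",cv2.minAreaRect((P[:,:2]*1000).astype(np.float32)))
big=cv2.resize(np.vstack([p[140:300,150:420]]),None,fx=2.9,fy=2.9,interpolation=cv2.INTER_CUBIC);cv2.imwrite("pics/topc.png",big[...,::-1])
s=np.load("scene0.npz")["p"];cv2.imwrite("pics/scenec.png",cv2.resize(s[110:320,230:500],None,fx=2.8,fy=2.8,interpolation=cv2.INTER_CUBIC)[...,::-1])
E
```

```text
stack [  9  17 153] [ 13 159 117]
mat [ 15 151 133] [ 13 160 134]
ss [168   6 222] [ 13 155 130]
ws [ 17  19 220] [ 13 155 125]
tray [ 0 18 43] [ 12 158 118]
spool [ 11 168  76] [ 13 160 115]
ss (array([0.6321, 0.1525]), np.float64(0.03639763630827805)) 86
ws (array([ 0.4318, -0.2757]), np.float64(0.048546050938723856)) 116
tray ((477.1513977050781, 242.23326110839844), (85.13448333740234, 79.79920959472656), 57.507755279541016)
```

View pics/topc.png

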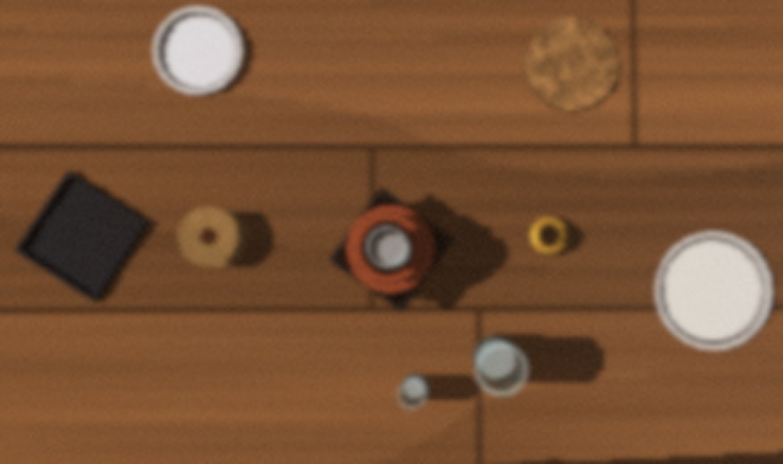

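View pics/scenec.png

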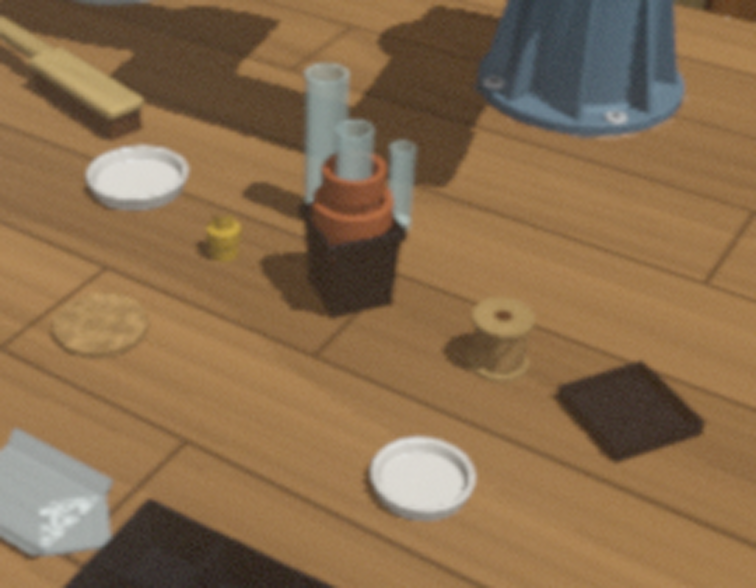

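```bash
cat >> h.py <<'E'
def tool():
    o=ctrl.get_obs();w,x,y,z=o["eef_rot"];return R.from_quat([x,y,z,w]),np.array(o["eef_pos"]),o
def plan(P,yaw):  # tool x down, tool y horizontal at world angle yaw(deg); prints tool-shift mm, rotvec deg
    r,p,o=tool();a=np.radians(yaw);y=np.array([np.cos(a),np.sin(a),0]);x=np.array([0,0,-1.]);z=np.cross(x,y)
    t=R.from_matrix(np.c_[x,y,z]);print("shift mm",(r.inv().apply(np.array(P)-p)*1000).round(1),"turn deg",np.degrees((r.inv()*t).as_rotvec()).round(2),"at",p,"q6",o["q"][5],"tooly yaw",np.degrees(np.arctan2(*r.as_matrix()[[1,0],1])).round(2),"x",r.as_matrix()[:,0])
E
python3 - <<'E'
from h import *
f=np.load("top0.npz");p=f["p"];i=ctrl.camera_info("top")
hsv=cv2.cvtColor(p,cv2.COLOR_RGB2HSV);H,S,V=[hsv[...,k].astype(int) for k in range(3)]
lab=cv2.cvtColor(p,cv2.COLOR_RGB2LAB).astype(int)
red=(H<10)&(S>140)&(lab[...,1]>148)
c=blob(red,(284,226),25);h=cv2.convexHull(c)[:,0,:];print("collar z.1",circ(ray(i,h,.1)),len(c))
dark=(V<62)
m=np.zeros(V.shape,np.uint8)
# mat: lab around
for (u,v) in((348,162),(330,150),(348,182),(376,162),(348,142)):print(lab[v,u],hsv[v,u])
# crop-estimated points
C=lambda a:np.array(a)/2.9+[150,140]-.33
print("mat",ray(i,C([573,63]),.008)[0], ray(i,C([[527,63],[619,63]]),.008))
print("tray corners",Q:=ray(i,C([[72,172],[152,225],[98,300],[20,247]]),.013)[:,:2],Q.mean(0))
e=np.roll(Q,-1,0)-Q;print(np.degrees(np.arctan2(e[:,1],e[:,0]))%90,np.linalg.norm(e,axis=1))
print("pot corners",Q:=ray(i,C([[383,188],[453,240],[402,308],[333,258]]),.08)[:,:2],Q.mean(0))
e=np.roll(Q,-1,0)-Q;print(np.degrees(np.arctan2(e[:,1],e[:,0]))%90,np.linalg.norm(e,axis=1))
print("vase rim",ray(i,C([393,246]),.165),"bigtube",ray(i,C([500,365]),.2),"small",ray(i,C([413,391]),.12),"spool",ray(i,C([208,237]),.048),"yellow",ray(i,C([549,235]),.03))
print("bottle base",ray(ctrl.camera_info("scene"),[173,196],0.))
plan([.46,0,.3],0)
E
```

```text
collar z.1 (array([ 0.4645, -0.0099]), np.float64(0.03228397694354156)) 114
[109 140 157] [ 15 151 133]
[101 144 157] [ 13 165 130]
[103 144 156] [ 13 160 131]
[108 144 159] [ 13 163 138]
[ 99 143 154] [ 13 155 125]
mat [ 0.623  -0.1609  0.008 ] [[ 0.623  -0.122   0.008 ]
 [ 0.6231 -0.1998  0.008 ]]
tray corners [[0.5306 0.2544]
 [0.4868 0.1882]
 [0.4254 0.231 ]
 [0.4689 0.2953]] [0.4779 0.2422]
[56.5037 55.0612 55.9066 56.4316] [0.0794 0.0749 0.0776 0.074 ]
pot corners [[ 0.5127 -0.0048]
 [ 0.472  -0.0595]
 [ 0.4192 -0.0198]
 [ 0.4581  0.0339]] [ 0.4655 -0.0126]
[53.323  53.0634 54.07   54.7005] [0.0682 0.066  0.0663 0.0669]
vase rim [[ 0.4652 -0.0161  0.165 ]] bigtube [[ 0.3819 -0.0917  0.2   ]] small [[ 0.3583 -0.0295  0.12  ]] spool [[0.4757 0.1362 0.048 ]] yellow [[ 0.4774 -0.1382  0.03  ]]
bottle base [[ 0.6575 -0.4416  0.    ]]
shift mm [ -68.8 -389.2 -420.9] turn deg [-66.23  -0.07   0.07] at [ 0.2317 -0.5257  0.2304] q6 -0.20628919801197734 tooly yaw -66.23 x [-0.0003  0.0016 -1.    ]
```

```bash
python3 - <<'E'
from h import *
plan([.465,-.012,.30],-36)
plan([.35,-.26,.30],-50)
E
```

```text
shift mm [ -68.8 -376.2 -420.6] turn deg [-30.23  -0.04   0.08] at [ 0.2317 -0.5257  0.2304] q6 -0.20628919801197734 tooly yaw -66.23 x [-0.0003  0.0016 -1.    ]
shift mm [ -69.2 -195.6 -215.4] turn deg [-16.23  -0.03   0.09] at [ 0.2317 -0.5257  0.2304] q6 -0.20628919801197734 tooly yaw -66.23 x [-0.0003  0.0016 -1.    ]
```

Request:
step_arm --pt "-62 -20 -22 0 0 0 0" --pt "-69 -60 -67 -6 0 0 0" --pt "-69 -100 -112 -10 0 0 0" --pt "-69 -141 -158 -14 0 0 0" --pt "-69 -182 -203 -18 0 0 0" --pt "-69 -223 -249 -22 0 0 0" --pt "-69 -264 -295 -26 0 0 0" --pt "-69 -305 -341 -30 0 0 0" --pt "-69 -345 -386 -30.2 0 0 0" --pt "-69 -376 -421 -30.2 0 0 0"

```text
time_s: 1.35
eef_pos: [0.4658, -0.01, 0.3001]
eef_rot: [0.321, 0.63, 0.321, -0.63]
wrist_force: [0.3, -0.7, -0.0]
opening: 1.004
```

```bash
python3 - <<'E'
from h import *
plan([.465,-.012,.30],-36)
p,d,i=grab("wrist");np.savez("w1.npz",p=p,T=i["T"]);cv2.imwrite("pics/w1.png",p[...,::-1])
print(proj(i,[[.465,-.012,.165],[.465,-.012,.08]]))
E
```

```text
shift mm [0.1 0.5 2.1] turn deg [ 0.05 -0.01  0.01] at [ 0.4658 -0.01    0.3001] q6 0.350194971250671 tooly yaw -35.95 x [-0.      0.0001 -1.    ]
[[319.75   196.3041]
 [319.6297 179.0431]]
```

View pics/w1.png

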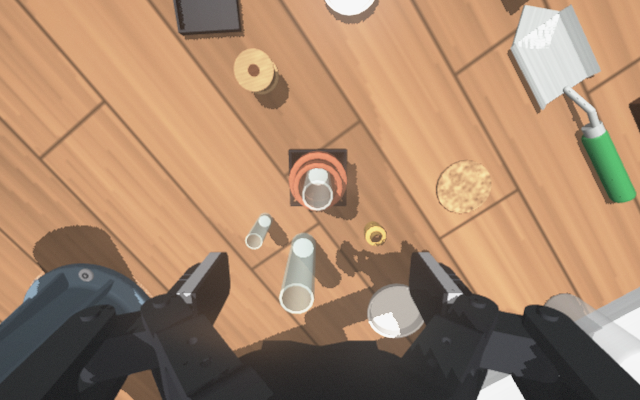

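The wrist view shows the square pot's rim lined up with the jaws (289–347, 149–205), the vase rim at about (318,195), the mat at (465,187), and the tray's near corners at the top.

```bash
python3 - <<'E'
from h import *
f=np.load("w1.npz");p=f["p"];i=ctrl.camera_info("wrist");i["T"]=f["T"]
hsv=cv2.cvtColor(p,cv2.COLOR_RGB2HSV);H,S,V=[hsv[...,k].astype(int) for k in range(3)]
lab=cv2.cvtColor(p,cv2.COLOR_RGB2LAB).astype(int)
red=((H<9)|(H>172))&(S>110)&(V>60)
c=blob(red,(318,180),35);h=cv2.convexHull(c)[:,0,:];P=ray(i,h,.1);ce,r=circ(P);print("collar",ce,r)
dark=(V<65)
c=blob(dark|red,(318,178),38);P=(ray(i,c,.08)[:,:2]*1000).astype(np.float32);print("pot",cv2.minAreaRect(P))
c=blob(dark,(208,12),45);print("tray bb",cv2.boundingRect(c))
P=ray(i,c,.013)[:,:2]
# tray edges: left, bottom, right (sample)
for n,m in(("left",(c[:,0]<(c[:,0].min()+10))&(c[:,1]<30)),("bot",(c[:,1]>c[:,1].max()-8)&(c[:,0]>186)&(c[:,0]<236)),("right",(c[:,0]>c[:,0].max()-8)&(c[:,1]>2)&(c[:,1]<28))):
    q=P[m];vx,vy,x0,y0=cv2.fitLine(q.astype(np.float32),cv2.DIST_HUBER,0,.01,.01).ravel();print(n,np.degrees(np.arctan2(vy,vx))%180,x0,y0)
big=cv2.resize(p[135:225,270:370],None,fx=6,fy=6,interpolation=cv2.INTER_CUBIC)
mat=cv2.resize(p[140:230,415:515],None,fx=6,fy=6,interpolation=cv2.INTER_CUBIC)
cv2.imwrite("pics/w1c.png",cv2.resize(np.hstack([big,mat]),(800,360))[...,::-1])
E
```

```text
collar [0.4662 0.0165] 0.0014986746929349563
pot ((463.8818664550781, 15.514451026916504), (1.0668139457702637, 3.7687580585479736), 80.42762756347656)
tray bb (176, 0, 8, 29)
left 57.657757 0.43853706 0.25071815Traceback (most recent call last):
  File "<stdin>", line 13, in <module>
cv2.error: OpenCV(4.12.0) /io/opencv/modules/imgproc/src/linefit.cpp:50: error: (-215:Assertion failed) count > 0 in function 'fitLine2D_wods'
```

```bash
python3 - <<'E'
from h import *
f=np.load("w1.npz");p=f["p"];i=ctrl.camera_info("wrist");i["T"]=f["T"]
hsv=cv2.cvtColor(p,cv2.COLOR_RGB2HSV)
print(hsv[178,286:350:2].tolist());print(hsv[15,172:246:4].tolist());
big=cv2.resize(p[135:225,270:370],None,fx=4,fy=4,interpolation=cv2.INTER_CUBIC)
mat=cv2.resize(p[140:230,415:515],None,fx=4,fy=4,interpolation=cv2.INTER_CUBIC)
cv2.imwrite("pics/w1c.png",np.hstack([big,mat])[...,::-1])
E
```

```text
[[13, 106, 156], [11, 115, 199], [9, 126, 230], [9, 124, 230], [9, 126, 218], [9, 125, 232], [9, 123, 226], [9, 123, 174], [10, 108, 123], [10, 100, 128], [15, 37, 164], [21, 20, 179], [54, 5, 234], [60, 4, 233], [48, 5, 232], [60, 4, 231], [50, 7, 230], [54, 6, 229], [54, 6, 227], [50, 7, 225], [39, 8, 216], [13, 48, 149], [12, 81, 133], [10, 105, 133], [9, 120, 178], [9, 124, 224], [9, 124, 226], [9, 124, 192], [9, 126, 205], [9, 124, 223], [9, 124, 198], [13, 103, 136]]
[[13, 111, 189], [0, 16, 98], [12, 76, 57], [4, 20, 102], [176, 18, 102], [9, 18, 101], [175, 15, 104], [5, 15, 105], [0, 15, 104], [4, 17, 103], [0, 14, 107], [0, 15, 105], [4, 17, 107], [9, 16, 109], [4, 16, 109], [10, 14, 108], [8, 18, 111], [13, 100, 99], [13, 112, 192]]
```

View pics/w1c.png

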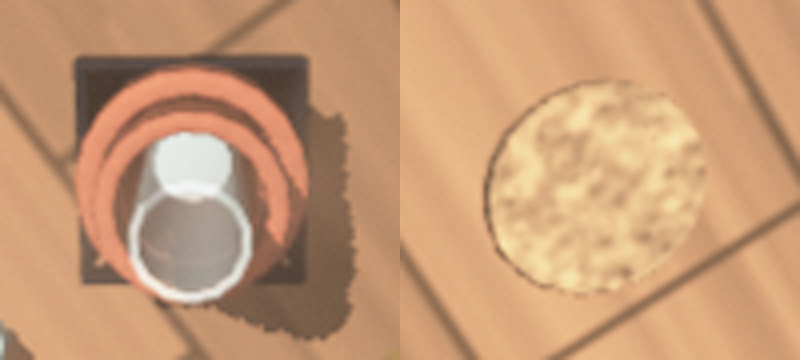

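```bash
python3 - <<'E'
from h import *
f=np.load("w1.npz");p=f["p"];i=ctrl.camera_info("wrist");i["T"]=f["T"]
C=lambda a,o:np.array(a)/4+o-.375
for n,a,o,z in(("vase",[190,242],[270,135],.165),("collar",[193,185],[270,135],.1),("mat",[196,187],[415,140],.008)):print(n,ray(i,C(a,np.array(o)),z))
Q=ray(i,C([[76,57],[308,57],[306,283],[80,284]],np.array([270,135])),.08)[:,:2];e=np.roll(Q,-1,0)-Q
print("pot",Q.mean(0),np.degrees(np.arctan2(e[:,1],e[:,0]))%90,np.linalg.norm(e,axis=1))
hsv=cv2.cvtColor(p,cv2.COLOR_RGB2HSV);S,V=hsv[...,1],hsv[...,2]
c=blob((S<80)&(V<130),(208,15),45);P=ray(i,c,.013)[:,:2];b=cv2.boundingRect(c);print(b)
for n,m in(("left",(c[:,0]<b[0]+8)&(c[:,1]<28)&(c[:,1]>1)),("bot",(c[:,1]>b[1]+b[3]-8)&(c[:,0]>188)&(c[:,0]<234)),("right",(c[:,0]>b[0]+b[2]-8)&(c[:,1]>1)&(c[:,1]<26))):
    q=P[m];vx,vy,x0,y0=cv2.fitLine(q.astype(np.float32),cv2.DIST_HUBER,0,.01,.01).ravel();print(n,np.degrees(np.arctan2(vy,vx))%180,x0,y0)
plan([.4655,-.013,.2],-36)
E
```

```text
vase [[ 0.4637 -0.0096  0.165 ]]
collar [[ 0.4644 -0.0094  0.1   ]]
mat [[ 0.6216 -0.1567  0.008 ]]
pot [ 0.464  -0.0095] [54.0068 54.9055 54.2738 53.46  ] [0.0688 0.0697 0.0705 0.07  ]
(173, 0, 68, 34)
left 57.250084 0.4352385 0.25452745
bot 146.43529 0.45881855 0.21262388
right 55.772552 0.4968338 0.20592755
shift mm [100.1   3.    7. ] turn deg [ 0.19 -0.2   0.07] at [ 0.4671 -0.006   0.3001] q6 0.3543296010816805 tooly yaw -35.81 x [ 0.0012  0.0036 -1.    ]
```

```bash
python3 - <<'E'
from h import *
for k in range(3):
    _,pp,o=tool();print(o["time_s"],pp,o["dq"],np.degrees(0));
    p,d,i=grab("wrist")
    print(i["T"][:3,3])
cv2.imwrite("pics/w2.png",p[...,::-1]);np.savez("w2.npz",p=p,T=i["T"])
plan([.4655,-.013,.2],-36)
E
```

```text
1.4 [ 0.4671 -0.006   0.3001] [-0.0869 -0.0236  0.0293 -0.0266  0.0119 -0.1553] 0.0
[0.5072 0.0494 0.4435]
1.45 [ 0.4662 -0.0085  0.2999] [-0.0776 -0.0161  0.0205 -0.0384  0.0088 -0.0727] 0.0
[0.5064 0.0473 0.4431]
1.5 [ 0.4656 -0.0104  0.2998] [-0.059  -0.0113  0.0144 -0.0142  0.0041 -0.0235] 0.0
[0.506  0.0455 0.4429]
shift mm [99.8  1.   0.9] turn deg [0.11 0.04 0.05] at [ 0.4653 -0.0117  0.2998] q6 0.3457346747306015 tooly yaw -35.89 x [-0.0011 -0.0001 -1.    ]
```

Request:
step_arm --pt "0 0 0 0 0 0 0" --pt "0 0 0 0 0 0 0" --pt "0 0 0 0 0 0 0"

```text
time_s: 1.92
eef_pos: [0.4654, -0.0133, 0.3003]
eef_rot: [0.32, 0.63, 0.32, -0.63]
wrist_force: [0.0, -0.7, 0.2]
opening: 1.0
```

```bash
cat > m.py <<'E'
from h import *
# stack measurement in wrist view: white vase rim, red collars, pot
p,d,i=grab("wrist");cv2.imwrite("pics/wm.png",p[...,::-1]);np.savez("wm.npz",p=p,T=i["T"])
hsv=cv2.cvtColor(p,cv2.COLOR_RGB2HSV);H,S,V=[hsv[...,k].astype(int) for k in range(3)]
u=proj(i,[[.465,-.011,.1]])[0]
red=(H<=10)&(S>114)&(V>150)|(S<40)&(V>140)
try:
    c=blob(red,u,32);(x,y),(a,b),t=cv2.fitEllipse(cv2.convexHull(c));print("clay collar",ray(i,[x,y],.1),a,b)
except Exception as e:print(e)
np.set_printoptions(suppress=True)
dark=(S<75)&(V<125)
us=proj(i,[[.465,-.011,.08]])[0]
c=blob(dark|red,us,36);P=(ray(i,c,.08)[:,:2]*1000).astype(np.float32);print("pot",cv2.minAreaRect(P))
c=blob((S<60)&(V>130),u+[0,8],30);print("vase bb",cv2.boundingRect(c));x,y,w,h=cv2.boundingRect(c);print("vase rim c",ray(i,[x+w/2-.5,y+h-w*.49],.165))
m=proj(i,[[.622,-.158,.008]])[0]
plan([.465,-.012,.3],-36)
E
python3 m.py
```

```text
clay collar [[ 0.4642 -0.0082  0.1   ]] 57.37220001220703 58.04021072387695
pot ((462.2193298339844, -10.998146057128906), (72.76778411865234, 70.81228637695312), 53.82363510131836)
vase bb (300, 165, 32, 43)
vase rim c [[ 0.4636 -0.0099  0.165 ]]
shift mm [ 0.3 -1.  -0.7] turn deg [-0.12 -0.   -0.  ] at [ 0.4654 -0.0132  0.3003] q6 0.3462825724384348 tooly yaw -36.12 x [ 0.0001 -0.     -1.    ]
```

Request:
step_arm --pt "40 -3 -1.8 0 0 0 0" --pt "85 -3 -1.8 0 0 0 0" --pt "125 -3 -1.8 0 0 0 0" --pt "150 -3 -1.8 0 0 0 0" --pt "165.5 -3 -1.8 0 0 0 0" --pt "165.5 -3 -1.8 0 0 0 0" --pt "165.5 -3 -1.8 0 0 0 60" --pt "165.5 -3 -1.8 0 0 0 120" --pt "165.5 -3 -1.8 0 0 0 170" --pt "165.5 -3 -1.8 0 0 0 200"

```text
time_s: 3.22
eef_pos: [0.4646, -0.0093, 0.1357]
eef_rot: [0.321, 0.63, 0.321, -0.63]
wrist_force: [-1.1, 0.7, 5.2]
opening: 0.324
```

Request:
step_arm --pt "0 0 0 0 0 0 230" --pt "0 0 0 0 0 0 255" --pt "0 0 0 0 0 0 255" --pt "0 0 0 0 0 0 255"

```text
time_s: 3.72
eef_pos: [0.4647, -0.0093, 0.1357]
eef_rot: [0.321, 0.63, 0.321, -0.63]
wrist_force: [-1.9, 0.1, 6.1]
opening: 0.323
```

Request:
step_arm --pt "-5 0 0 0 0 0 255" --pt "-15 0 0 0 0 0 255" --pt "-30 0 0 0 0 0 255" --pt "-50 0 0 0 0 0 255" --pt "-75 0 0 0 0 0 255" --pt "-100 0 0 0 0 0 255" --pt "-120 0 0 0 0 0 255" --pt "-130 0 0 0 0 0 255" --pt "-130 0 0 0 0 0 255"

```text
time_s: 4.85
eef_pos: [0.4645, -0.0094, 0.2657]
eef_rot: [0.321, 0.631, 0.32, -0.63]
wrist_force: [-0.3, 0.0, -1.4]
opening: 0.325
```

```bash
python3 - <<'E'
from h import *
p,d,i=grab("scene");cv2.imwrite("pics/s2.png",cv2.resize(p[60:320,150:500],None,fx=2.2,fy=2.2)[...,::-1])
print(tool()[2]["wrist_force"])
plan([.622,-.158,.265],-36);plan([.622,-.158,.0975],-36)
E
```

```text
[-0.2714  0.5933 -0.6085]
shift mm [ -0.3 215.3  27.4] turn deg [-0.04  0.   -0.  ] at [ 0.464  -0.0092  0.2647] q6 0.3524288810699383 tooly yaw -36.04 x [-0. -0. -1.]
shift mm [167.2 215.3  27.4] turn deg [-0.04  0.   -0.  ] at [ 0.464  -0.0092  0.2647] q6 0.3524288810699383 tooly yaw -36.04 x [-0. -0. -1.]
```

View pics/s2.png

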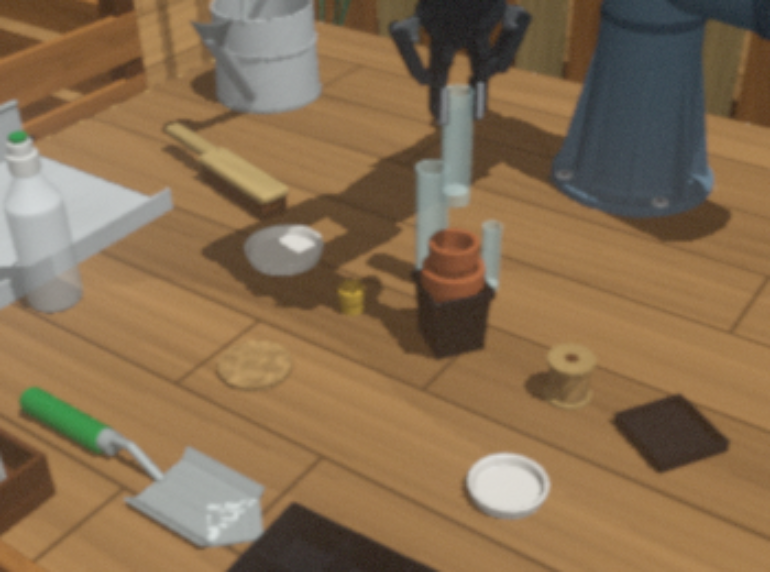

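Vase is held upright at (455,145), its foot clear of the pot. Carrying it to the mat.

Request:
step_arm --pt "0 25 3 0 0 0 255" --pt "0 65 8 0 0 0 255" --pt "0 105 13 0 0 0 255" --pt "0 145 18 0 0 0 255" --pt "0 180 23 0 0 0 255" --pt "10 205 27 0 0 0 255" --pt "40 215 27.4 0 0 0 255" --pt "80 215 27.4 0 0 0 255" --pt "120 215 27.4 0 0 0 255" --pt "145 215 27.4 0 0 0 255"

```text
time_s: 6.15
eef_pos: [0.6198, -0.157, 0.1156]
eef_rot: [-0.319, -0.629, -0.322, 0.631]
wrist_force: [0.4, -0.1, -0.2]
opening: 0.32
```

Request:
step_arm --pt "8 0 0 0 0 0 255" --pt "15 0 0 0 0 0 255" --pt "18 0 0 0 0 0 255" --pt "19 0 0 0 0 0 255" --pt "19 0 0 0 0 0 255"

```text
time_s: 6.78
eef_pos: [0.6223, -0.158, 0.1015]
eef_rot: [0.321, 0.63, 0.321, -0.63]
wrist_force: [-0.3, 0.5, -0.4]
opening: 0.324
```

```bash
python3 - <<'E'
from h import *
plan([.622,-.158,.0967],-36);print(tool()[2]["wrist_force"])
p,d,i=grab("wrist");cv2.imwrite("pics/w3.png",p[...,::-1])
E
```

```text
shift mm [ 4.8 -0.2  0.1] turn deg [-0.03 -0.01 -0.06] at [ 0.6223 -0.158   0.1015] q6 0.19562398940955936 tooly yaw -36.03 x [ 0.001  -0.0005 -1.    ]
[-0.2502  0.5052 -0.4358]
```

View pics/w3.png

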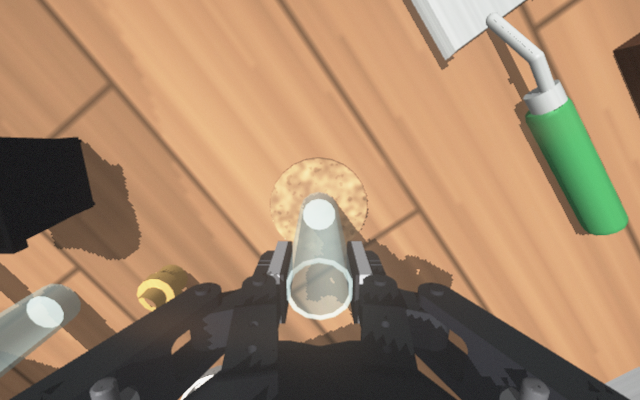

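The foot at (319,214) is over the mat, whose centre is at (319,207). Lowering in small steps until there is contact.

Request:
step_arm --pt "2 0 0 0 0 0 255" --pt "3.5 0 0 0 0 0 255" --pt "4 0 0 0 0 0 255" --pt "4 0 0 0 0 0 255"

```text
time_s: 7.32
eef_pos: [0.6219, -0.1578, 0.0968]
eef_rot: [-0.321, -0.63, -0.321, 0.63]
wrist_force: [-0.7, -0.2, -0.4]
opening: 0.326
```

Request:
step_arm --pt "0.5 0 0 0 0 0 255" --pt "1 0 0 0 0 0 255" --pt "1 0 0 0 0 0 255"

```text
time_s: 7.7
eef_pos: [0.622, -0.1578, 0.0968]
eef_rot: [0.321, 0.63, 0.321, -0.63]
wrist_force: [-2.6, 1.9, 6.0]
opening: 0.324
```

Request:
step_arm --pt "0 0 0 0 0 0 160" --pt "0 0 0 0 0 0 130" --pt "0 0 0 0 0 0 80" --pt "0 0 0 0 0 0 0" --pt "0 0 0 0 0 0 0" --pt "-20 0 0 0 0 0 0" --pt "-60 0 0 0 0 0 0" --pt "-110 0 0 0 0 0 0" --pt "-160 0 0 0 0 0 0" --pt "-200 0 0 0 0 0 0"

```text
time_s: 8.95
eef_pos: [0.6224, -0.158, 0.3003]
eef_rot: [0.322, 0.631, 0.32, -0.629]
wrist_force: [1.1, -1.2, -0.4]
opening: 1.005
```

```bash
python3 - <<'E'
from h import *
plan([.464,-.010,.297],-36)
E
```

```text
shift mm [   2.5 -215.1  -26.6] turn deg [-0.03 -0.05 -0.23] at [ 0.6224 -0.158   0.3003] q6 0.19566434064398958 tooly yaw -36.03 x [ 0.0037 -0.0017 -1.    ]
```

Request:
step_arm --pt "0 -40 -5 0 0 0 0" --pt "0 -85 -10 0 0 0 0" --pt "0 -130 -16 0 0 0 0" --pt "0 -175 -22 0 0 0 0" --pt "2 -205 -26 0 0 0 0" --pt "2 -215 -27 0 0 0 0" --pt "2 -215 -27 0 0 0 0" --pt "2 -215 -27 0 0 0 0"

```text
time_s: 9.95
eef_pos: [0.4647, -0.0103, 0.2943]
eef_rot: [0.321, 0.63, 0.32, -0.63]
wrist_force: [-0.2, 0.0, -0.0]
opening: 1.002
```

```bash
cat > m2.py <<'E'
from h import *
import sys
p,d,i=grab("wrist");np.savez("wm2.npz",p=p,d=d,T=i["T"])
for nm,z,r in(("long",.13,.0265),("clay",.1,.034)):
    # points in depth at the rim height
    uu,vv=np.meshgrid(np.arange(640),np.arange(400));c=np.stack([(uu-i["cx"])/i["fx"]*d,(vv-i["cy"])/i["fy"]*d,d],-1)@i["T"][:3,:3].T+i["T"][:3,3]
    m=(d>0)&(abs(c[...,2]-z)<.004)&(np.hypot(c[...,0]-.464,c[...,1]+.01)<.045)
    q=c[m][:,:2];
    if len(q)>20:
        h=cv2.convexHull((q*1000).astype(np.float32));print(nm,len(q),c[m][:,2].mean(),cv2.minEnclosingCircle(h))
o=i["T"][:3,3]
plan([.464,-.010,.100],-36)
cv2.imwrite("pics/wm2.png",p[...,::-1])
E
python3 m2.py; python3 m.py
```

```text
long 811 0.1299904211487178 ((464.1383972167969, -9.592268943786621), 26.33582878112793)
clay 752 0.10019045678215013 ((464.5566711425781, -9.329686164855957), 33.76021957397461)
shift mm [194.   -0.7   0.1] turn deg [-0.08  0.   -0.02] at [ 0.4646 -0.0103  0.294 ] q6 0.35134922962555915 tooly yaw -36.08 x [ 0.0003 -0.0002 -1.    ]
clay collar [[ 0.464  -0.0087  0.1   ]] 58.63963317871094 59.96141052246094
pot ((462.02081298828125, -12.332618713378906), (75.61307525634766, 70.9322509765625), 53.872276306152344)Traceback (most recent call last):
  File "m.py", line 14, in <module>
    c=blob((S<60)&(V>130),u+[0,8],30);print("vase bb",cv2.boundingRect(c));x,y,w,h=cv2.boundingRect(c);print("vase rim c",ray(i,[x+w/2-.5,y+h-w*.49],.165))
  File "h.py", line 20, in blob
    return max(cs,key=cv2.contourArea)[:,0,:]
           ~~~^^^^^^^^^^^^^^^^^^^^^^^^
ValueError: max() iterable argument is empty
```

Request:
step_arm --pt "40 -0.8 0 0 0 0 0" --pt "90 -0.8 0 0 0 0 0" --pt "140 -0.8 0 0 0 0 0" --pt "175 -0.8 0 0 0 0 0" --pt "193 -0.8 0 0 0 0 0" --pt "193 -0.8 0 0 0 0 0" --pt "193 -0.8 0 0 0 0 40" --pt "193 -0.8 0 0 0 0 80" --pt "193 -0.8 0 0 0 0 120" --pt "193 -0.8 0 0 0 0 180"

```text
time_s: 11.3
eef_pos: [0.4642, -0.0093, 0.1022]
eef_rot: [0.321, 0.631, 0.32, -0.63]
wrist_force: [-1.3, -0.3, 5.4]
opening: 0.59
```

Request:
step_arm --pt "0 0 0 0 0 0 255" --pt "0 0 0 0 0 0 255" --pt "0 0 0 0 0 0 255"

```text
time_s: 11.68
eef_pos: [0.4642, -0.0094, 0.1022]
eef_rot: [0.321, 0.631, 0.32, -0.63]
wrist_force: [-1.3, 0.1, 4.4]
opening: 0.597
```

Request:
step_arm --pt "-5 0 0 0 0 0 255" --pt "-15 0 0 0 0 0 255" --pt "-30 0 0 0 0 0 255" --pt "-50 0 0 0 0 0 255" --pt "-75 0 0 0 0 0 255" --pt "-95 0 0 0 0 0 255" --pt "-110 0 0 0 0 0 255" --pt "-110 0 0 0 0 0 255" --pt "-110 0 0 0 0 0 255"

```text
time_s: 12.8
eef_pos: [0.4628, -0.009, 0.2102]
eef_rot: [-0.321, -0.63, -0.321, 0.63]
wrist_force: [0.4, 0.4, -1.6]
opening: 0.589
```

```bash
python3 - <<'E'
from h import *
plan([.632,.1525,.212],-36)
p,d,i=grab("top");cv2.imwrite("pics/t3.png",p[...,::-1])
u,v=np.meshgrid(np.arange(640),np.arange(400));c=np.stack([(u-i["cx"])/i["fx"]*d,(v-i["cy"])/i["fy"]*d,d],-1)@i["T"][:3,:3].T+i["T"][:3,3]
def sel(x,y,r,z0,z1):
    m=(d>0)&(np.hypot(c[...,0]-x,c[...,1]-y)<r)&(c[...,2]>z0)&(c[...,2]<z1);q=c[m];h=(q[:,:2]*1000).astype(np.float32);print(len(q),q.mean(0),cv2.minEnclosingCircle(h) if len(q)>4 else"",cv2.minAreaRect(h) if len(q)>4 else "")
sel(.632,.1525,.05,.008,.03);sel(.432,-.276,.06,.009,.03);sel(.478,.242,.065,.006,.03);sel(.622,-.158,.05,.1,.14);sel(.4755,.136,.04,.03,.06)
p,d,i=grab("scene");cv2.imwrite("pics/s3.png",cv2.resize(p[60:320,150:500],None,fx=2.2,fy=2.2)[...,::-1])
E
```

```text
shift mm [  -1.9   41.8 -230.1] turn deg [-0.04  0.02  0.06] at [ 0.4628 -0.009   0.2102] q6 0.35220022895056924 tooly yaw -36.04 x [-0.001   0.0003 -1.    ]
251 [0.6345 0.1564 0.013 ] ((633.0802001953125, 154.23989868164062), 36.83647918701172) ((632.9137573242188, 153.7134246826172), (71.14909362792969, 71.96736145019531), 9.892745018005371)
343 [ 0.4311 -0.2785  0.0148] ((432.2536926269531, -274.4684143066406), 48.561702728271484) ((432.51861572265625, -274.9117126464844), (95.67788696289062, 93.65013122558594), 89.1955337524414)
287 [0.4789 0.2491 0.0108] ((477.65948486328125, 241.90606689453125), 58.57269287109375) ((476.49468994140625, 244.27096557617188), (113.26569366455078, 79.28338623046875), 59.021995544433594)
93 [ 0.6222 -0.1581  0.1192] ((622.4210815429688, -158.57534790039062), 14.859336853027344) ((622.0633544921875, -158.15162658691406), (28.916500091552734, 28.216144561767578), 44.425018310546875)
53 [0.482  0.1547 0.0478] ((481.33673095703125, 152.34454345703125), 17.102256774902344) ((482.0442810058594, 155.47666931152344), (10.166632652282715, 34.07700729370117), 77.27081298828125)
```

View pics/s3.png

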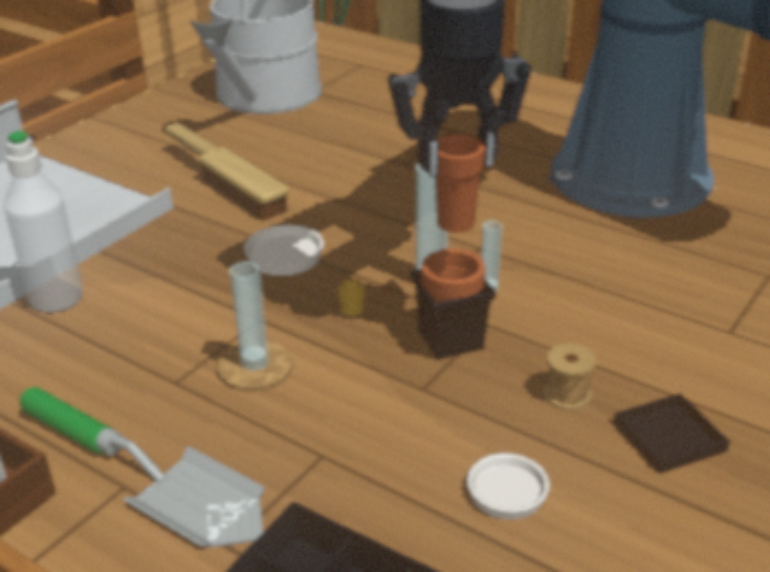

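Vase stands on the mat and the long pot is held upright and clear. Carrying it to the small saucer.

Request:
step_arm --pt "0 5 -25 0 0 0 255" --pt "0 12 -65 0 0 0 255" --pt "0 19 -105 0 0 0 255" --pt "0 27 -145 0 0 0 255" --pt "0 34 -185 0 0 0 255" --pt "0 40 -215 0 0 0 255" --pt "10 42.2 -231.5 0 0 0 255" --pt "50 42.2 -231.5 0 0 0 255" --pt "90 42.2 -231.5 0 0 0 255" --pt "118 42.2 -231.5 0 0 0 255"

```text
time_s: 14.15
eef_pos: [0.6318, 0.1532, 0.0891]
eef_rot: [-0.32, -0.629, -0.322, 0.632]
wrist_force: [0.2, -0.4, -1.8]
opening: 0.594
```

Request:
step_arm --pt "6 0 0 0 0 0 255" --pt "12 0 0 0 0 0 255" --pt "16 0 0 0 0 0 255" --pt "18 0 0 0 0 0 255" --pt "18 0 0 0 0 0 255" --pt "18 0 0 0 0 0 255"

```text
time_s: 14.9
eef_pos: [0.6339, 0.1533, 0.0753]
eef_rot: [0.321, 0.63, 0.321, -0.63]
wrist_force: [1.2, 0.2, -1.7]
opening: 0.59
```

```bash
python3 - <<'E'
from h import *
plan([.633,.1535,.0652],-36);print(tool()[2]["wrist_force"])
E
```

```text
shift mm [10.1 -0.8  0.4] turn deg [-0.03 -0.03 -0.03] at [0.6339 0.1533 0.0753] q6 0.6845831401070991 tooly yaw -36.03 x [ 0.0008  0.0001 -1.    ]
[ 1.2391  0.1569 -1.6539]
```

Request:
step_arm --pt "4 -0.8 0 0 0 0 255" --pt "7 -0.8 0 0 0 0 255" --pt "8.5 -0.8 0 0 0 0 255" --pt "9 -0.8 0 0 0 0 255" --pt "9 -0.8 0 0 0 0 255"

```text
time_s: 15.52
eef_pos: [0.633, 0.1538, 0.0658]
eef_rot: [0.321, 0.63, 0.321, -0.63]
wrist_force: [-0.1, -0.0, -1.1]
opening: 0.597
```

Request:
step_arm --pt "0.5 0 0 0 0 0 255" --pt "1 0 0 0 0 0 255" --pt "1 0 0 0 0 0 255"

```text
time_s: 15.9
eef_pos: [0.6331, 0.1538, 0.0654]
eef_rot: [0.321, 0.63, 0.321, -0.63]
wrist_force: [-1.0, -0.8, 2.1]
opening: 0.591
```

Request:
step_arm --pt "0.3 0 0 0 0 0 100" --pt "0.3 0 0 0 0 0 80" --pt "0.3 0 0 0 0 0 50" --pt "0 0 0 0 0 0 0" --pt "0 0 0 0 0 0 0" --pt "-15 0 0 0 0 0 0" --pt "-50 0 0 0 0 0 0" --pt "-100 0 0 0 0 0 0" --pt "-150 0 0 0 0 0 0" --pt "-200 0 0 0 0 0 0"

```text
time_s: 17.15
eef_pos: [0.6329, 0.1538, 0.2679]
eef_rot: [0.321, 0.631, 0.321, -0.63]
wrist_force: [0.9, -0.5, -0.2]
opening: 1.003
```

Request:
step_arm --pt "0 -8 45 0 0 0 0" --pt "0 -16 90 0 0 0 0" --pt "0 -25 140 0 0 0 0" --pt "0 -34 190 0 0 0 0" --pt "0 -40 220 0 0 0 0" --pt "0 -42 231.5 0 0 0 0" --pt "0 -42 231.5 0 0 0 0" --pt "0 -42 231.5 0 0 0 0"

```text
time_s: 18.15
eef_pos: [0.4635, -0.0083, 0.2652]
eef_rot: [0.321, 0.63, 0.321, -0.63]
wrist_force: [0.7, 0.0, 0.3]
opening: 1.001
```

```bash
python3 m2.py
```

```text
clay 1301 0.1001099334569811 ((464.177490234375, -9.41412353515625), 33.7549934387207)
shift mm [164.9   1.5   1.2] turn deg [ 0.01 -0.02 -0.01] at [ 0.4635 -0.0082  0.2649] q6 0.35320864647729894 tooly yaw -35.99 x [ 0.0003  0.0002 -1.    ]
```

Request:
step_arm --pt "40 1.4 0.6 0 0 0 0" --pt "90 1.4 0.6 0 0 0 0" --pt "135 1.4 0.6 0 0 0 0" --pt "170 1.4 0.6 0 0 0 0" --pt "187.5 1.4 0.6 0 0 0 0" --pt "187.5 1.4 0.6 0 0 0 0" --pt "187.5 1.4 0.6 0 0 0 20" --pt "187.5 1.4 0.6 0 0 0 40" --pt "187.5 1.4 0.6 0 0 0 60" --pt "187.5 1.4 0.6 0 0 0 90"

```text
time_s: 19.45
eef_pos: [0.4645, -0.0101, 0.0788]
eef_rot: [0.321, 0.631, 0.32, -0.63]
wrist_force: [-2.1, 1.3, 8.4]
opening: 0.755
```

Request:
step_arm --pt "0 0 0 0 0 0 255" --pt "0 0 0 0 0 0 255" --pt "0 0 0 0 0 0 255"

```text
time_s: 19.82
eef_pos: [0.4644, -0.0101, 0.0788]
eef_rot: [0.321, 0.631, 0.32, -0.63]
wrist_force: [-2.3, 1.9, 8.1]
opening: 0.759
```

Request:
step_arm --pt "-3 0 0 0 0 0 255" --pt "-10 0 0 0 0 0 255" --pt "-20 0 0 0 0 0 255" --pt "-35 0 0 0 0 0 255" --pt "-55 0 0 0 0 0 255" --pt "-80 0 0 0 0 0 255" --pt "-110 0 0 0 0 0 255" --pt "-140 0 0 0 0 0 255" --pt "-150 0 0 0 0 0 255" --pt "-150 0 0 0 0 0 255"

```text
time_s: 21.08
eef_pos: [0.4638, -0.0101, 0.2278]
eef_rot: [0.321, 0.63, 0.32, -0.63]
wrist_force: [-0.1, 0.5, -2.2]
opening: 0.755
```

```bash
python3 - <<'E'
from h import *
print(tool()[2]["wrist_force"])
plan([.52,-.11,.228],-36);plan([.4325,-.275,.228],-36)
p,d,i=grab("scene");cv2.imwrite("pics/s4.png",cv2.resize(p[60:320,150:500],None,fx=2.2,fy=2.2)[...,::-1])
E
```

```text
[-0.1128  0.4739 -2.2066]
shift mm [ -0.1 104.2  47.7] turn deg [-0.03 -0.03 -0.08] at [ 0.4638 -0.0101  0.2278] q6 0.35035509055139075 tooly yaw -36.03 x [ 0.0013 -0.0004 -1.    ]
shift mm [ -0.1 130.5 232.6] turn deg [-0.03 -0.03 -0.08] at [ 0.4638 -0.0101  0.2278] q6 0.35035509055139075 tooly yaw -36.03 x [ 0.0013 -0.0004 -1.    ]
```

View pics/s4.png

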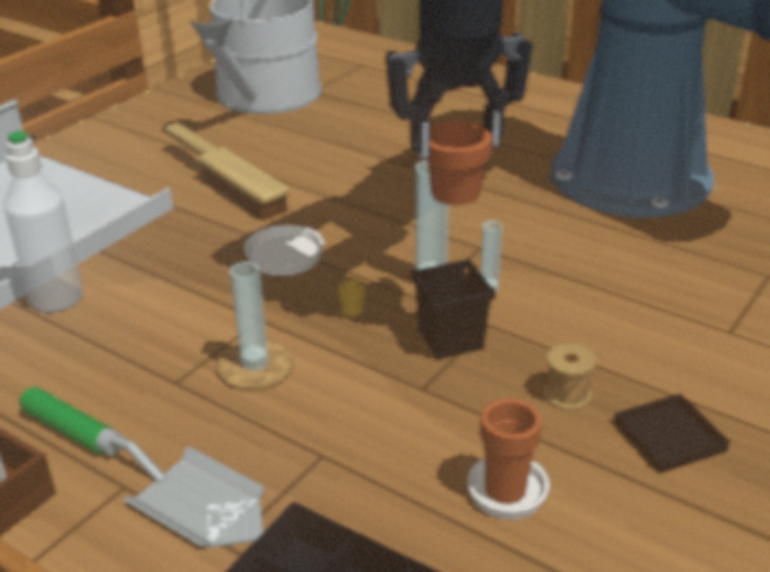

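Long pot stands in the small saucer, the square pot stayed put, and the clay pot is held upright. Going around the tall decoy vase to the wide saucer.

Request:
step_arm --pt "0 30 12 0 0 0 255" --pt "0 68 30 0 0 0 255" --pt "0 100 48 0 0 0 255" --pt "0 107 85 0 0 0 255" --pt "0 113 125 0 0 0 255" --pt "0 119 165 0 0 0 255" --pt "0 125 200 0 0 0 255" --pt "10 130 225 0 0 0 255" --pt "45 130.5 232.5 0 0 0 255" --pt "85 130.5 232.5 0 0 0 255"

```text
time_s: 22.38
eef_pos: [0.4315, -0.2753, 0.1403]
eef_rot: [-0.32, -0.63, -0.321, 0.63]
wrist_force: [-0.3, -0.5, -2.0]
opening: 0.761
```

Request:
step_arm --pt "30 0 0 0 0 0 255" --pt "55 0 0 0 0 0 255" --pt "70 0 0 0 0 0 255" --pt "78 0 0 0 0 0 255" --pt "80 0 0 0 0 0 255" --pt "80 0 0 0 0 0 255" --pt "80 0 0 0 0 0 255"

```text
time_s: 23.25
eef_pos: [0.4328, -0.2753, 0.0631]
eef_rot: [0.321, 0.63, 0.32, -0.63]
wrist_force: [-0.4, -0.1, -1.5]
opening: 0.758
```

```bash
python3 - <<'E'
from h import *
plan([.4325,-.275,.0478],-36);print(tool()[2]["wrist_force"])
E
```

```text
shift mm [15.3 -0.4 -0.1] turn deg [-0.03  0.02 -0.09] at [ 0.4328 -0.2753  0.0631] q6 -0.16944655437102402 tooly yaw -36.03 x [ 0.0011 -0.0011 -1.    ]
[-0.3873 -0.1011 -1.501 ]
```

Request:
step_arm --pt "5 0 0 0 0 0 255" --pt "10 0 0 0 0 0 255" --pt "13 0 0 0 0 0 255" --pt "14 0 0 0 0 0 255" --pt "14 0 0 0 0 0 255"

```text
time_s: 23.88
eef_pos: [0.4323, -0.2748, 0.0482]
eef_rot: [-0.321, -0.63, -0.321, 0.63]
wrist_force: [0.7, -0.2, -1.4]
opening: 0.757
```

Request:
step_arm --pt "0.5 0 0 0 0 0 255" --pt "1 0 0 0 0 0 255" --pt "1 0 0 0 0 0 255"

```text
time_s: 24.25
eef_pos: [0.4325, -0.275, 0.0479]
eef_rot: [0.321, 0.63, 0.321, -0.63]
wrist_force: [-2.6, 1.3, 5.4]
opening: 0.756
```

Request:
step_arm --pt "0 0 0 0 0 0 45" --pt "0 0 0 0 0 0 25" --pt "0 0 0 0 0 0 0" --pt "0 0 0 0 0 0 0" --pt "0 0 0 0 0 0 0" --pt "-10 0 0 0 0 0 0" --pt "-40 0 0 0 0 0 0" --pt "-90 0 0 0 0 0 0" --pt "-145 0 0 0 0 0 0" --pt "-200 0 0 0 0 0 0"

```text
time_s: 25.5
eef_pos: [0.4321, -0.2746, 0.2498]
eef_rot: [0.321, 0.63, 0.321, -0.63]
wrist_force: [0.8, -1.4, -0.0]
opening: 0.993
```

Request:
step_arm --pt "0 -5 -32 0 0 0 0" --pt "0 -12 -75 0 0 0 0" --pt "0 -18 -120 0 0 0 0" --pt "0 -25 -170 0 0 0 0" --pt "0 -45 -195 0 0 0 0" --pt "0 -80 -212 0 0 0 0" --pt "0 -115 -228 0 0 0 0" --pt "0 -130 -232.5 0 0 0 0" --pt "0 -130 -232.5 0 0 0 0" --pt "0 -130 -232.5 0 0 0 0"

```text
time_s: 26.75
eef_pos: [0.4646, -0.0113, 0.2477]
eef_rot: [0.321, 0.63, 0.32, -0.63]
wrist_force: [-0.2, -0.5, 0.1]
opening: 0.999
```

```bash
python3 - <<'E'
from h import *
p,d,i=grab("wrist")
u,v=np.meshgrid(np.arange(640),np.arange(400));c=np.stack([(u-i["cx"])/i["fx"]*d,(v-i["cy"])/i["fy"]*d,d],-1)@i["T"][:3,:3].T+i["T"][:3,3]
def sel(x,y,r,z0,z1):
    m=(d>0)&(np.hypot(c[...,0]-x,c[...,1]-y)<r)&(c[...,2]>z0)&(c[...,2]<z1);q=c[m];h=(q[:,:2]*1000).astype(np.float32);print(len(q),q[:,2].mean(),cv2.minAreaRect(h))
sel(.464,-.01,.058,.076,.085);sel(.478,.242,.058,.009,.018)
plan([.464,-.01,.049],-36)
cv2.imwrite("pics/w5.png",p[...,::-1])
E
```

```text
1076 0.07998321222172156 ((464.0914306640625, -9.492050170898438), (70.10350036621094, 70.16361999511719), 53.90803146362305)
421 0.012664619837156391 ((459.87310791015625, 221.479736328125), (17.117937088012695, 78.80824279785156), 54.55128860473633)
shift mm [198.5  -1.4  -0.8] turn deg [-0.1   0.   -0.04] at [ 0.4646 -0.0114  0.2475] q6 0.34952545008645836 tooly yaw -36.1 x [ 0.0006 -0.0005 -1.    ]
```

View pics/w5.png

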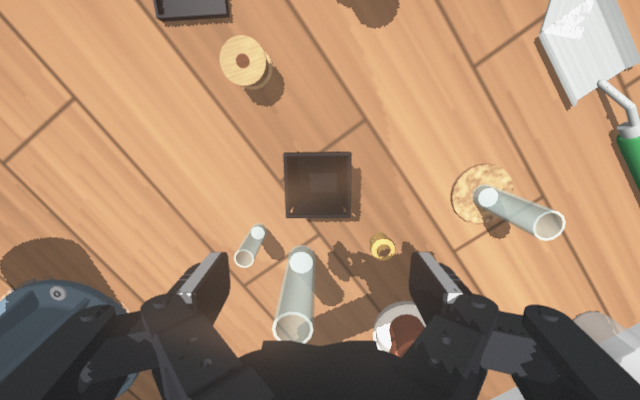

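Request:
step_arm --pt "40 -1.5 -1.2 0 0 0 0" --pt "90 -1.5 -1.2 0 0 0 0" --pt "135 -1.5 -1.2 0 0 0 0" --pt "170 -1.5 -1.2 0 0 0 0" --pt "190 -1.5 -1.2 0 0 0 0" --pt "197.5 -1.5 -1.2 0 0 0 0" --pt "197.5 -1.5 -1.2 0 0 0 0" --pt "197.5 -1.5 -1.2 0 0 0 20" --pt "197.5 -1.5 -1.2 0 0 0 40" --pt "197.5 -1.5 -1.2 0 0 0 80"

```text
time_s: 28.05
eef_pos: [0.4646, -0.0088, 0.0511]
eef_rot: [0.322, 0.631, 0.32, -0.629]
wrist_force: [-0.9, -1.2, 6.1]
opening: 0.807
```

Request:
step_arm --pt "0 0 0 0 0 0 255" --pt "0 0 0 0 0 0 255" --pt "0 0 0 0 0 0 255"

```text
time_s: 28.42
eef_pos: [0.4646, -0.0088, 0.0511]
eef_rot: [0.322, 0.631, 0.32, -0.629]
wrist_force: [-0.3, -0.5, 4.2]
opening: 0.804
```

```bash
python3 - <<'E'
from h import *
plan([.42,.10,.20],-36);print(tool()[2]["wrist_force"])
E
```

```text
shift mm [-149.1  -99.7  -61.9] turn deg [-0.02 -0.04 -0.14] at [ 0.4646 -0.0088  0.0511] q6 0.35358667731637833 tooly yaw -36.02 x [ 0.0025 -0.0009 -1.    ]
[-0.2798 -0.4692  4.2041]
```

Request:
step_arm --pt "-5 0 0 0 0 0 255" --pt "-20 0 0 0 0 0 255" --pt "-50 0 0 0 0 0 255" --pt "-90 0 0 0 0 0 255" --pt "-130 -10 -5 0 0 0 255" --pt "-149 -40 -25 0 0 0 255" --pt "-149 -80 -50 0 0 0 255" --pt "-149 -100 -62 0 0 0 255" --pt "-149 -100 -62 0 0 0 255" --pt "-149 -100 -62 0 0 0 255"

```text
time_s: 29.68
eef_pos: [0.4195, 0.1001, 0.1994]
eef_rot: [0.321, 0.63, 0.321, -0.63]
wrist_force: [0.3, -0.1, 0.1]
opening: 0.799
```

```bash
python3 - <<'E'
from h import *
p,d,i=grab("wrist")
u,v=np.meshgrid(np.arange(640),np.arange(400));c=np.stack([(u-i["cx"])/i["fx"]*d,(v-i["cy"])/i["fy"]*d,d],-1)@i["T"][:3,:3].T+i["T"][:3,3]
m=(d>0)&(np.hypot(c[...,0]-.477,c[...,1]-.242)<.062)
for z0,z1 in((.011,.018),(.006,.02)):
    k=m&(c[...,2]>z0)&(c[...,2]<z1);q=c[k];print(len(q),q[:,2].mean(),cv2.minAreaRect((q[:,:2]*1000).astype(np.float32)))
plan([.477,.242,.200],-34);print(tool()[2]["wrist_force"])
cv2.imwrite("pics/w6.png",p[...,::-1])
E
```

```text
734 0.01326211894821369 ((473.41680908203125, 242.92959594726562), (64.71247863769531, 78.29896545410156), 57.05519485473633)
869 0.012504459904131945 ((473.7854309082031, 243.50189208984375), (66.16389465332031, 78.25482177734375), 57.10826873779297)
shift mm [  -0.7  -37.3 -148.8] turn deg [-2.07 -0.01 -0.05] at [0.4195 0.0998 0.1993] q6 0.5866848812119253 tooly yaw -36.07 x [ 0.0008 -0.0003 -1.    ]
[-0.0743 -0.1902 -0.7423]
```

View pics/w6.png

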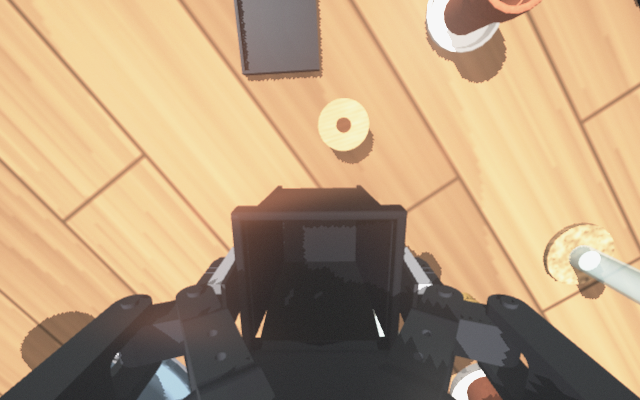

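Request:
step_arm --pt "-10 -12 -15 -1 0 0 255" --pt "-30 -25 -40 -2.5 0 0 255" --pt "-40 -37 -50 -2.5 0 0 255" --pt "-40 -37 -50 -2.5 0 0 255" --pt "-40 -37 -50 -2.5 0 0 255" --pt "-40 -37 -50 -2.5 0 0 255"

```text
time_s: 30.48
eef_pos: [0.4182, 0.162, 0.2381]
eef_rot: [-0.334, -0.623, -0.334, 0.624]
wrist_force: [0.0, 0.3, -0.5]
opening: 0.803
```

```bash
python3 - <<'E'
from h import *
p,d,i=grab("wrist")
u,v=np.meshgrid(np.arange(640),np.arange(400));c=np.stack([(u-i["cx"])/i["fx"]*d,(v-i["cy"])/i["fy"]*d,d],-1)@i["T"][:3,:3].T+i["T"][:3,3]
m=(d>0)&(np.hypot(c[...,0]-.477,c[...,1]-.242)<.07)
for z0,z1 in((.0115,.018),(.006,.02)):
    k=m&(c[...,2]>z0)&(c[...,2]<z1);q=c[k];print(len(q),q[:,2].mean(),cv2.minAreaRect((q[:,:2]*1000).astype(np.float32)),u[k].min(),u[k].max(),v[k].min(),v[k].max())
hsv=cv2.cvtColor(p,cv2.COLOR_RGB2HSV);S,V=hsv[...,1],hsv[...,2]
ct=blob((S<80)&(V<130),proj(i,[[.477,.242,.013]])[0],60);P=(ray(i,ct,.013)[:,:2]*1000).astype(np.float32);print("colour",cv2.minAreaRect(P),cv2.boundingRect(ct))
plan([.477,.242,.0541],-33.5)
for k in range(2):
    pp,dd,ii=grab("top")
u,v=np.meshgrid(np.arange(640),np.arange(400));c=np.stack([(u-ii["cx"])/ii["fx"]*dd,(v-ii["cy"])/ii["fy"]*dd,dd],-1)@ii["T"][:3,:3].T+ii["T"][:3,3]
k=(dd>0)&(np.hypot(c[...,0]-.477,c[...,1]-.242)<.06)&(c[...,2]>.001)&(c[...,2]<.02);q=c[k];print("top",len(q),cv2.minAreaRect((q[:,:2]*1000).astype(np.float32)))
hsv=cv2.cvtColor(pp,cv2.COLOR_RGB2HSV)
cv2.imwrite("pics/w7.png",p[:240,100:500,::-1])
E
```

```text
776 0.013385257930145698 ((477.183837890625, 248.66180419921875), (77.96173858642578, 78.23710632324219), 56.88727951049805) 285 355 48 121
917 0.012709066635001412 ((477.24713134765625, 248.82192993164062), (78.29912567138672, 78.30602264404297), 56.88727569580078) 285 355 48 121
colour ((476.6195373535156, 248.1897430419922), (76.70594787597656, 76.44798278808594), 56.78997802734375) (287, 49, 68, 73)
shift mm [184.    4.8 -99.3] turn deg [-0.09  0.05  0.04] at [0.4183 0.162  0.2382] q6 0.6902502015513494 tooly yaw -33.59 x [-0.0011 -0.0003 -1.    ]
top 395 ((504.9436950683594, 234.71827697753906), (117.0482177734375, 60.70756530761719), 74.48131561279297)
```

View pics/w7.png

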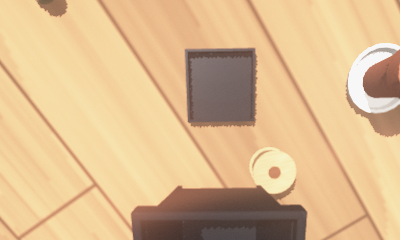

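```bash
python3 - <<'E'
from h import *
for n in("top","scene"):
    f=np.load(n+"0.npz");p,d=f["p"],f["d"];i=ctrl.camera_info(n)
    u,v=np.meshgrid(np.arange(640),np.arange(400));c=np.stack([(u-i["cx"])/i["fx"]*d,(v-i["cy"])/i["fy"]*d,d],-1)@i["T"][:3,:3].T+i["T"][:3,3]
    hsv=cv2.cvtColor(p,cv2.COLOR_RGB2HSV);S,V=hsv[...,1],hsv[...,2]
    uv=proj(i,[[.477,.245,.01]])[0]
    ct=blob((S<110)&(V<80),uv,30);P=(ray(i,ct,.013)[:,:2]*1000).astype(np.float32);print(n,"colour",cv2.minAreaRect(P),cv2.boundingRect(ct))
    k=(d>0)&(np.hypot(c[...,0]-.477,c[...,1]-.245)<.068)&(c[...,2]>.009)&(c[...,2]<.02);print("depth",k.sum(),cv2.minAreaRect((c[k][:,:2]*1000).astype(np.float32)))
    uv=proj(i,[[.4757,.139,.048]])[0]
    k=(d>0)&(np.hypot(c[...,0]-.4757,c[...,1]-.139)<.04)&(c[...,2]>.04)&(c[...,2]<.06);print("spool",k.sum(),cv2.minEnclosingCircle((c[k][:,:2]*1000).astype(np.float32)))
    k=(d>0)&(np.hypot(c[...,0]-.633,c[...,1]-.1535)<.05)&(c[...,2]>.01)&(c[...,2]<.03);print("saucer",k.sum(),cv2.minEnclosingCircle((c[k][:,:2]*1000).astype(np.float32)))
p,d,i=grab("wrist")
u,v=np.meshgrid(np.arange(640),np.arange(400));c=np.stack([(u-i["cx"])/i["fx"]*d,(v-i["cy"])/i["fy"]*d,d],-1)@i["T"][:3,:3].T+i["T"][:3,3]
k=(d>0)&(np.hypot(c[...,0]-.4757,c[...,1]-.139)<.045)&(c[...,2]>.04)&(c[...,2]<.06);print("spool wrist",k.sum(),cv2.minEnclosingCircle((c[k][:,:2]*1000).astype(np.float32)))
E
```

```text
top colour ((477.804443359375, 244.710205078125), (77.73072814941406, 77.29559326171875), 57.340232849121094) (156, 200, 45, 43)
depth 193 ((478.22467041015625, 247.75067138671875), (79.5672378540039, 78.51422119140625), 57.342201232910156)
spool 342 ((476.76678466796875, 137.46820068359375), 23.904932022094727)
saucer 190 ((632.4141235351562, 154.3242950439453), 36.771419525146484)
scene colour ((483.1822204589844, 251.3734130859375), (82.98442077636719, 80.42699432373047), 57.81248474121094) (431, 240, 50, 34)
depth 250 ((477.2554626464844, 247.970947265625), (82.56377410888672, 79.78257751464844), 57.02567672729492)
spool 272 ((475.5770568847656, 136.606689453125), 27.27903175354004)
saucer 237 ((630.9474487304688, 154.23211669921875), 37.95785140991211)
spool wrist 1434 ((475.61419677734375, 137.9593963623047), 24.154176712036133)
```

Depth from the top, scene and wrist cameras agrees on the tray at (0.4774, 0.2483), angle 57.0°. The early colour value was about 5 mm off. Moving over the tray.

Request:
step_arm --pt "0 0 -30 -0.6 0 0 255" --pt "0 1 -65 -0.6 0 0 255" --pt "0 1.5 -95 -0.6 0 0 255" --pt "10 1.5 -105.5 -0.6 0 0 255" --pt "50 1.5 -105.5 -0.6 0 0 255" --pt "95 1.5 -105.5 -0.6 0 0 255" --pt "135 1.5 -105.5 -0.6 0 0 255" --pt "155 1.5 -105.5 -0.6 0 0 255" --pt "160 1.5 -105.5 -0.6 0 0 255" --pt "160 1.5 -105.5 -0.6 0 0 255"

```text
time_s: 31.92
eef_pos: [0.478, 0.2495, 0.0789]
eef_rot: [-0.338, -0.621, -0.338, 0.621]
wrist_force: [-0.4, 0.4, -1.0]
opening: 0.803
```

Request:
step_arm --pt "0 0 0 0 0 0 255" --pt "0 0 0 0 0 0 255" --pt "0 0 0 0 0 0 255"

```text
time_s: 32.3
eef_pos: [0.4784, 0.2499, 0.0794]
eef_rot: [0.338, 0.622, 0.338, -0.621]
wrist_force: [0.5, 0.1, -0.9]
opening: 0.804
```

```bash
python3 - <<'E'
from h import *
plan([.4779,.2491,.0541],-33);print(tool()[2]["wrist_force"])
p,d,i=grab("wrist");cv2.imwrite("pics/w8.png",p[:,:,::-1])
E
```

```text
shift mm [25.3 -0.   1. ] turn deg [ 0.07 -0.05 -0.04] at [0.4784 0.2499 0.0794] q6 0.8360605579418374 tooly yaw -32.93 x [ 0.0011  0.0003 -1.    ]
[ 0.4526  0.0827 -0.9475]
```

View pics/w8.png

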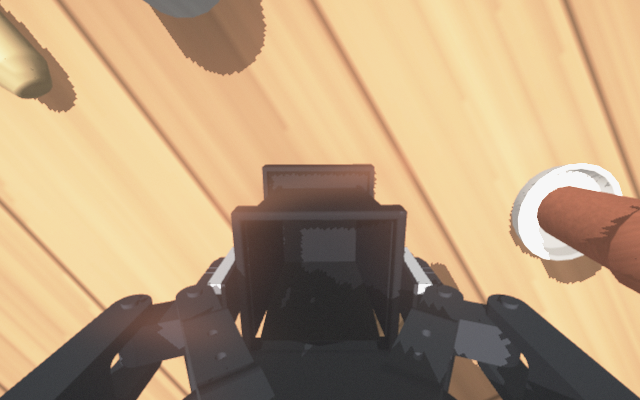

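The tray edge (263–375) is centred and parallel under the pot rim (233–406). Lowering.

Request:
step_arm --pt "6 0 1 0 0 0 255" --pt "12 0 1 0 0 0 255" --pt "18 0 1 0 0 0 255" --pt "22 0 1 0 0 0 255" --pt "24 0 1 0 0 0 255" --pt "24.5 0 1 0 0 0 255" --pt "24.5 0 1 0 0 0 255"

```text
time_s: 33.22
eef_pos: [0.4777, 0.249, 0.0544]
eef_rot: [0.338, 0.621, 0.338, -0.621]
wrist_force: [0.0, -0.1, -0.6]
opening: 0.802
```

Request:
step_arm --pt "0.5 0 0 0 0 0 255" --pt "0.8 0 0 0 0 0 255" --pt "0.8 0 0 0 0 0 255"

```text
time_s: 33.6
eef_pos: [0.4778, 0.2491, 0.0541]
eef_rot: [0.338, 0.621, 0.338, -0.621]
wrist_force: [-1.9, 0.0, 4.9]
opening: 0.8
```

Contact. Releasing and going straight up.

Request:
step_arm --pt "0 0 0 0 0 0 35" --pt "0 0 0 0 0 0 15" --pt "0 0 0 0 0 0 0" --pt "0 0 0 0 0 0 0" --pt "0 0 0 0 0 0 0" --pt "-8 0 0 0 0 0 0" --pt "-30 0 0 0 0 0 0" --pt "-75 0 0 0 0 0 0" --pt "-125 0 0 0 0 0 0" --pt "-180 0 0 0 0 0 0"

```text
time_s: 34.85
eef_pos: [0.4771, 0.2488, 0.2353]
eef_rot: [-0.338, -0.621, -0.338, 0.621]
wrist_force: [0.7, 1.5, 0.5]
opening: 1.002
```

Request:
step_arm --pt "-30 0 40 0 0 0 0" --pt "-40 0 80 0 0 0 0" --pt "-40 0 90 0 0 0 0" --pt "-40 0 90 0 0 0 0" --pt "-40 0 90 0 0 0 0"

```text
time_s: 35.48
eef_pos: [0.4288, 0.1739, 0.2731]
eef_rot: [-0.338, -0.621, -0.338, 0.621]
wrist_force: [0.6, 0.3, 0.6]
opening: 0.999
```

```bash
python3 - <<'E'
from h import *
p,d,i=grab("wrist")
def cl(d,i):
    u,v=np.meshgrid(np.arange(640),np.arange(400));return np.stack([(u-i["cx"])/i["fx"]*d,(v-i["cy"])/i["fy"]*d,d],-1)@i["T"][:3,:3].T+i["T"][:3,3]
def rep(n,c,d,x,y,r,z0,z1,f):
    k=(d>0)&(np.hypot(c[...,0]-x,c[...,1]-y)<r)&(c[...,2]>z0)&(c[...,2]<z1);q=c[k];print(n,len(q),q[:,2].mean() if len(q) else"",f((q[:,:2]*1000).astype(np.float32)) if len(q)>4 else"")
c=cl(d,i);A,B=cv2.minAreaRect,cv2.minEnclosingCircle
rep("pot rim w",c,d,.477,.248,.06,.079,.09,A);rep("tray w",c,d,.477,.248,.065,.009,.02,A)
q1=p
p,d,i=grab("scene");c=cl(d,i)
for a in(("pot",.477,.248,.06,.078,.09,A),("clay",.4325,-.275,.06,.064,.075,B),("long",.633,.1535,.05,.088,.1,B),("vase",.622,-.158,.04,.12,.135,B),("spool",.4757,.139,.04,.04,.06,B)):rep(a[0],c,d,*a[1:])
cv2.imwrite("pics/fin.png",cv2.resize(p[60:320,150:500],None,fx=2,fy=2)[...,::-1])
t,d,i=grab("top");c=cl(d,i)
for a in(("clay",.4325,-.275,.06,.064,.075,B),("long",.633,.1535,.05,.088,.1,B),("vase",.622,-.158,.04,.1,.135,B),("spool",.4757,.139,.04,.04,.06,B)):rep(a[0],c,d,*a[1:])
print(tool()[2]["wrist_force"],tool()[1])
E
```

```text
pot rim w 1093 0.0830841934115048 ((477.7487487792969, 248.24795532226562), (70.21485137939453, 70.1417007446289), 57.62120819091797)
tray w 309 0.013825297430379658 ((478.28741455078125, 248.0619354248047), (78.86576843261719, 72.60682678222656), 58.57936477661133)
pot 298 0.08126639408998766 ((478.0498962402344, 247.6799774169922), (73.82046508789062, 71.95906066894531), 57.20438003540039)
clay 148 0.06727034369117936 ((433.34375, -274.60540771484375), 35.195804595947266)
long 230 0.09127144711110875 ((633.083740234375, 153.3613739013672), 27.290130615234375)
vase 69 0.12363746934287735 ((621.3106689453125, -157.8750762939453), 16.306720733642578)
spool 267 0.047078784125866496 ((475.636474609375, 137.8003387451172), 26.433002471923828)
clay 280 0.06880509159722062 ((433.5469055175781, -275.1781005859375), 34.277183532714844)
long 180 0.09266668249044908 ((634.2207641601562, 152.83804321289062), 26.676149368286133)
vase 96 0.1188521876268972 ((622.2314453125, -158.34495544433594), 14.982951164245605)
spool 344 0.04794860998955007 ((476.41412353515625, 137.36289978027344), 24.277759552001953)
[-0.6375 -0.433  -0.2417] [0.4287 0.1739 0.2729]
```

View pics/fin.png

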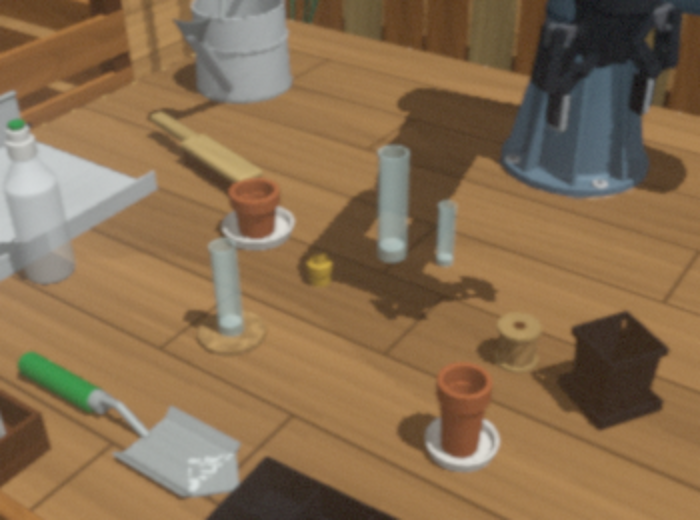

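```bash
python3 -c "
from bench import ctrl
print(ctrl.hand_in())"
```

```text
the job is handed in; nothing more can be done
None
```

The stack came apart top-down and every piece stands upright in its place. The job was handed in at about 36 s of the 106 s allowed.

**Last checks:** positions and rim heights were read from camera depth with the gripper open and clear.

| Piece | Centred within | Rim height, measured (expected) |
|---|---|---|
| Vase on the cork mat | about 1 mm | about 0.12 m (0.126 m); glass gives few depth readings |
| Tall pot in the small saucer | about 1–2 mm | about 0.092 m (0.093 m) |
| Wide pot in the wide saucer | about 1 mm | about 0.068 m (0.069 m) |
| Square pot in the square tray | under 1 mm | 0.083 m (0.083 m) |

- **Square pot alignment:** the pot's sides read 57.6° and the tray's 56.9°, under 1° apart.
- **Bystanders:** the spool is where it was to within the measuring error. The spray bottle looks unmoved in the picture, but I did not measure it.
- **Disagreements:**
  - An early colour estimate of the tray from the top camera was about 5 mm off. Depth from the top, scene and wrist cameras agreed with each other, so I used that.
  - After placing, the view of the tray was partly blocked and gave 58.6°. I relied on the clear view from before.

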